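# Hand-crank the roller pump of a cell separator to its load mark

### The job

Get the roller pump of the cell separator ready for a new tube set: swing its clear cover open, all the way back, then fold the crank with the red ball knob out of the rotor until it snaps out square to the deck. Only then turn the rotor clockwise with it (as seen facing the deck) until the arm that carries the crank points at the yellow load mark. Leave the cover open, the crank out and the rotor at the mark, and do not shift anything else on the table.

Things in the scene. Friction and masses are not known exactly. Their poses are not given: they have to be found in the camera images.
- console: White table-top cell separator, 370 mm wide (420 over its carrying handles), 363 deep, 192 mm high, fixed. Origin on the table, 92 mm below the point where the pump axis meets the deck; x to its back, y left, z up. The deck (grey) faces the front and rises to the back at 30 degrees. Deck axes in this frame: u up the slope = (cos30, 0, sin30); y left; n out of the deck = (-sin30, 0, cos30). The pump axis runs along n.
- pump_axis (a point): Point on the pump (rotor) axis at the rotor's top face, 26 mm out of the deck. The white raceway ring round the rotor has an outer radius of 66 mm, stands 28 mm out of the deck and has a gap on its lower side; beside it stand a small capped pump (left) and valves (right), up to 40 mm out of the deck: not to be worked on.
- cover_hinge (a point): Middle of the cover's hinge line, which runs along the deck's y: 85 mm up the slope from the pump axis, 62 mm out of the deck.
- cover_tab (a point): Centre of the blue lift tab's free part: 22 mm wide (along y), 9 thick, it sticks out 33 mm in the cover's plane from the middle of its free edge. 172 mm from the hinge line, 18 beyond the cover's edge. Cover: clear, 150 long, 140 wide, 4 thick, side skirts 20 deep, 0.14 kg. Closed, it lies parallel to the deck, 62 mm out of it, the tab pointing down the slope.
- cover (a joint): Angle of the clear cover: 0 closed over the pump; grows as the tab lifts; 1.92 at its stop, leaning back, the tab then on top. Stiff hinge (about 0.2 Nm): it stays where it is left. Past 1.7 is all the way open. Even then its top leans out over the upper edge of the pump as seen from straight above.
- crank_grip (a point): Centre of the red ball knob (22 mm across, spinning freely on its spindle) at the end of the folding crank, 60 mm from the crank's pivot; between them a dark root block and a thin steel arm. Folded, the crank lies across the rotor, parallel to the deck: the ball's centre is 46 mm out of the deck, 20 mm over the rotor's top, and 24 mm from the pump axis on the side opposite the pivot.
- rotor_arm (a point): The crank's pivot, on one end of the two-armed aluminium rotor (white stripe beside it): 36 mm from the pump axis, 46 mm out of the deck. The pivot line is parallel to the deck and square to the arm: the crank swings in the plane of arm and pump axis, and stands on this point when upright.
- crank (a joint): Angle of the crank: 0 folded flat, 1.6 (its stop) upright, square to the deck. An over-centre spring (up to 0.12 Nm) pulls it back flat below about 1.0 and snaps it out beyond; past 1.45 it is latched out. Folded, a shoe under it locks the rotor. As it swings, the knob turns and creeps back some mm between gripping fingers.
- rotor (a joint): Rotor angle, growing clockwise as seen facing the deck; 0 when the crank's arm points at the load mark; -4.2 to -2.3 at the start. Within 0.12 of 0 is at the mark. Drags with about 0.12 Nm once the crank is out, and stays where it is left.
- load_mark (a point): Yellow mark on top of the white raceway ring, 59.5 mm from the pump axis, 28 mm out of the deck, on the left and a little down the slope (half past eight on a clock face seen facing the deck).
- tube_rack: Black rack of purple-capped tubes, 190 x 100 x 100 mm, left of the console. Bystander.
- spray_bottle: White spray bottle, 56 mm across, 156 mm high, right of the console. Bystander.
- tape_roll: Paper tape roll, 56 mm across, 25 mm high, on the table before the console's left side. Bystander.
- marker: White and blue marker pen, 133 mm long, lying on the table before the console. Bystander.
- pulse_meter: Light blue finger pulse meter, 62 x 36 x 26 mm, on the table before the console's right side. Bystander.

How it is judged:
By the outcome, as a careful person would: the job done as asked, in the order asked, and still so for the second after the job is handed in, with the robot touching nothing.
It also fails if it takes over 67 s, if anything falls off the work surface, if the arm or the gripper's body presses on something with over 40 N, if the wrist force passes 120 N, or if a joint passes its speed limit or range.

### The arm

A 7-joint arm with a two-finger parallel gripper is mounted at the origin on the work surface. World frame = base frame: x ahead of the robot, y to its left, z up, the work surface at z = 0. Lengths are in m, angles in degrees, forces in N, time in s.
With the tool pointing down it reaches from about 0.35 to 0.775 m from the base axis. Payload 3.1 kg.
Tool frame: the origin (TCP) lies on the centre line of the jaws, within the pads' length; the fingertips stand 17 mm ahead of it and the grasp point (between the pads) lies 2 mm behind it (robot.tip_reach is the distance from the TCP to the fingertips, in m); z points along the fingers, y is the line along which they close (so a half turn about z gives the same grasp; the last joint's range is limited). The gripper opens to 85 mm and grips with 20 to 120 N. Pads are 22 mm wide; open, the fingers measure 114 mm over their backs; the gripper's body (76 mm by 85 mm) begins 54 mm behind the grasp point. The pads swing forward as they close: fully open they stand 13 mm farther back than shut.
Start: joints at [-74.353, 17.813, 0.802, 86.603, -0.252, 75.585, -1.558], TCP at [0.17, 0.523, 0.248] pointing down, gripper open.
Joint ranges: [-154.91, 154.91], [-16.99, 109.72], [-72.82, 74.43], [7.12, 147.25], [-82.49, 262.49], [11.32, 116.49], [-174.64, 174.64]. Speed limits (degrees/s): [159.86, 159.86, 180, 180, 180, 180, 180].

### API

Orientations are given as [roll, pitch, yaw] about the fixed x, y, z axes, in that order (R = Rz(yaw) Ry(pitch) Rx(roll)).
In Python, from station import robot, fingers, vision, workorder, recognise gives the robot as it stands. Calls block until the motion is done:
- robot.move_to(position, orientation): joint-space move of the TCP to a pose.
- robot.line_to(position, orientation=None, velocity=0.15, f_stop=None): straight line of the TCP; orientation=None keeps the orientation; velocity is the mean speed in m/s. With f_stop (N) it stops when the force on the tool has changed by that much, and returns True; else False.
- robot.move_j(angles): joint-space move.
- fingers.gripper_to(opening, force=None): opening from 0.0 (shut) to 1.0 (fully open); force is the grip in N (None keeps the last); returns when the fingers have stopped.
- robot.pause(seconds).
- robot.inverse_kinematics(position, orientation): joint angles nearest the present ones, or None.
- vision.grab_frame(name): name is "side" or "top"; returns the picture (400x640x3 uint8, red, green, blue); there is no depth.
- vision.calibration(name): a dict with "mtx" (3x3 intrinsics, pixels), "extrinsics" (4x4, takes a point from world to camera coordinates). Camera axes: x right, y up, looking along -z (the intrinsics and any distortion apply to the point x, -y, -z); pixel columns grow to the right and rows downward; lengths in m; the calibration is good to about 2 mm. A picture is of the moment at which its call begins. calibration takes no time and is no camera call.
A pose or a line that the arm cannot do raises robot.PlanningError and nothing moves.
- workorder.close_job(): hands the job in; it is judged then, once.
Trained networks look in the newest picture that a camera, given by its name, has taken for a name from the list of things; names that differ only in an ending like _2 or _b are one class to them, and where a whole thing is asked for, a point or a joint stands for the part that bears it (a point fixed in the world has none). Each returns a list of dicts, best first, with "p" (0 to 1); they miss things now and then, are a little off and sometimes report something else, mostly with a low value. They report only what shows in the picture. A call takes as long as a camera call.
- recognise(label, camera): "rect" ([centre column, centre row, width, height] in pixels, round what is visible of it).
Readings, each from a call of its own:
- robot.current_time_s(): time.
- robot.current_joint_positions(): joint angles.
- robot.current_dq(): joint speeds.
- robot.current_joint_torque(): joint torques, N m.
- robot.current_tool_pos(): TCP position.
- robot.current_eef_rot(): TCP orientation.
- robot.current_contact_force(): force on the tool from outside, world axes, zero at the start.
- robot.current_torque(): the same for the moment, N m.
- robot.current_finger_gap(): opening from 0.0 (shut) to 1.0 (fully open).
- robot.current_gripper_force(): force on a finger pad.
Only numpy, scipy, OpenCV 4.12 (cv2) and the standard library are available. Lean on these libraries where they do the work, as an engineer would, in place of code of your own. Each camera call takes 0.05 s, during which the arm holds its last target. There are 200 camera calls.

## Working session

There is one attempt and no reset: what is moved stays moved. The work goes in short steps, each a Python script; the robot and the scene stay as the last script left them, time stands still between calls to the robot, and variables do not carry over. Pictures are saved under pics/ and viewed, at most 10 in all, crops included, and the job is handed in when it is done.

```bash
ls; mkdir -p pics; python3 - <<'E'
from station import robot, fingers, vision, workorder, recognise
import cv2
for n in ("side","top"):
    im=vision.grab_frame(n); cv2.imwrite(f"pics/{n}0.png",im[:,:,::-1])
    c=vision.calibration(n); print(n,{k:(v.tolist() if hasattr(v,'tolist') else v) for k,v in c.items()})
    for l in ("console","pump_axis","cover_hinge","cover_tab","crank_grip","rotor_arm","load_mark","cover","tape_roll","pulse_meter"):
        print(l,[(d['p'],d['rect']) for d in recognise(l,n)[:2]])
E
```

```text
pics
side {'mtx': [[392.9445915483927, 0.0, 318.7374598683276], [0.0, 392.9445915483927, 194.0523957351486], [0.0, 0.0, 1.0]], 'extrinsics': [[-0.996875732640498, -0.07780119309667739, 0.013628940721992857, 0.5901699934748275], [0.06951475205499211, -0.7822543417708215, 0.6190685293466558, -0.08676471887745141], [-0.037502972138259226, 0.6180818061821848, 0.7852187007116966, -1.1237305505494672], [0.0, 0.0, 0.0, 1.0]]}
console [(0.69, [269.1, 193.6, 181.3, 174.8])]
pump_axis [(0.9, [283.6, 195.0, 134.5, 150.2])]
cover_hinge [(0.69, [284.0, 194.4, 136.2, 147.5])]
cover_tab [(0.55, [313.8, 187.6, 66.9, 65.1])]
crank_grip []
rotor_arm []
load_mark [(0.89, [285.4, 195.1, 135.9, 146.1])]
cover [(0.8, [312.1, 186.8, 68.1, 68.7])]
tape_roll [(0.95, [348.4, 295.4, 20.7, 22.5])]
pulse_meter [(0.49, [373.5, 171.6, 19.7, 15.1])]
top {'mtx': [[370.1962654218771, 0.0, 313.2775696207414], [0.0, 370.1962654218771, 200.83133724236055], [0.0, 0.0, 1.0]], 'extrinsics': [[0.02523439089315629, -0.9993531339360142, -0.02562302106541008, 0.03729730595452192], [0.989939814273938, 0.02141074932671544, 0.13985972947403347, -0.5914024590758896], [-0.1392206508802938, -0.028894523798388128, 0.9898397430205212, -0.9198833560377652], [0.0, 0.0, 0.0, 1.0]]}
console [(0.23, [448.4, 189.4, 32.1, 30.8])]
pump_axis [(0.76, [332.9, 164.3, 155.8, 145.1])]
cover_hinge [(0.8, [329.9, 162.6, 155.1, 150.1])]
cover_tab [(0.82, [322.6, 191.8, 67.5, 78.5])]
crank_grip []
rotor_arm []
load_mark [(0.89, [332.1, 164.6, 156.3, 147.4]), (0.6, [319.8, 250.1, 50.6, 4.9])]
cover [(0.57, [321.1, 191.4, 71.9, 82.1])]
tape_roll [(0.56, [322.6, 191.8, 65.2, 78.2]), (0.53, [241.2, 233.6, 26.6, 27.8])]
pulse_meter [(0.66, [393.8, 262.5, 16.8, 25.6])]
```

```bash
python3 - <<'E'
import cv2
a=cv2.imread("pics/side0.png")[90:310,160:410]; cv2.imwrite("pics/side0c.png",cv2.resize(a,None,fx=2.7,fy=2.7,interpolation=2))
a=cv2.imread("pics/top0.png")[70:290,200:460]; cv2.imwrite("pics/top0c.png",cv2.resize(a,None,fx=2.7,fy=2.7,interpolation=2))
E
```

```text
(no output)
```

View pics/side0c.png

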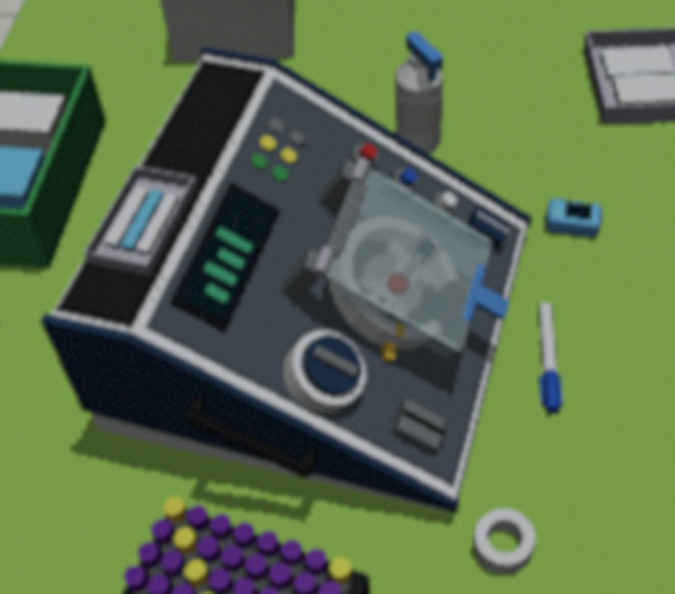

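View pics/top0c.png

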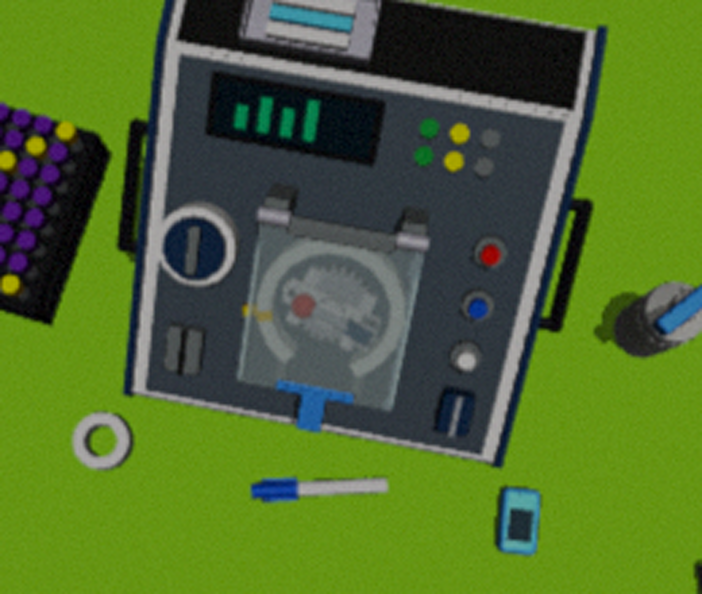

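The side view shows the ball at about (307,195), the tab at (341,201) and the hinge barrels at (292,151) and (279,186). The top view shows the ball at (312,183), the tab at (315,221) and the barrels at (302,150) and (353,160). The pivot is on the right of the rotor, so the turn to the mark is about 150° and passes over the lower side.

```bash
cat > h.py <<'E'
import numpy as np, json
from scipy.optimize import least_squares
from scipy.spatial.transform import Rotation as Ro
from station import robot, fingers, vision, workorder, recognise
C={n:vision.calibration(n) for n in("side","top")}
def proj(n,P):
    E=np.array(C[n]["extrinsics"]);K=np.array(C[n]["mtx"])
    p=E[:3,:3]@P+E[:3,3]; q=K@np.array([p[0],-p[1],-p[2]]); return q[:2]/q[2]
def tri(s,t):
    f=lambda P:np.r_[proj("side",P)-s,proj("top",P)-t]
    r=least_squares(f,[.6,0,.15]); return r.x,np.abs(r.fun).max()
c30,s30=np.cos(np.pi/6),.5
U=np.array([c30,0,s30]);Y=np.array([0,1.,0]);N=np.array([-s30,0,c30])
class Con:
    def __init__(s,x,y,yaw): s.o=np.array([x,y,0.]);s.R=Ro.from_euler('z',yaw).as_matrix()
    def d(s,u,y,n): return s.R@(u*U+y*Y+n*N)          # direction / offset in deck axes
    def p(s,u,y,n): return s.o+[0,0,.092]+s.d(u,y,n)
def rpy(z,y):   # tool z axis and closing axis
    z=z/np.linalg.norm(z);y=y-z*(y@z);y/=np.linalg.norm(y)
    return Ro.from_matrix(np.c_[np.cross(y,z),y,z]).as_euler('xyz',degrees=True)
E
python3 - <<'E'
from h import *
m={"bl":((292.2,151.1),(353,159.6)),"br":((278.5,185.6),(301.9,150)),"tab":((340.7,201.5),(315.2,221.1)),"ball":((307.4,194.8),(312.2,183.3))}
for k,v in m.items():print(k,*tri(*map(np.array,v)))
def pts(q):
    c=Con(*q[:3]);a=q[3];w=q[4]
    return {"bl":c.p(.085,-w,.062),"br":c.p(.085,w,.062),"tab":c.p(-.087,0,.062),"ball":c.p(.024*np.cos(a),.024*np.sin(a),.046)}
f=lambda q:np.concatenate([np.r_[proj("side",P)-m[k][0],proj("top",P)-m[k][1]] for k,P in pts(q).items()])
r=least_squares(f,[.6,0,-.15,1.5,.05]);print(r.x,r.fun.round(1))
c=Con(*r.x[:3])
for k,P in pts(r.x).items():print(k,P)
lm=c.p(-.0154,.0575,.028);print("mark px",proj("side",lm),proj("top",lm))
for k,P in{"deckpt":c.p(0,0,.026)}.items():print(P,proj("side",P),proj("top",P))
json.dump(r.x.tolist(),open("fit.json","w"))
E
```

```text
bl [ 0.6645019  -0.0389841   0.19506087] 0.8836967462867165
br [0.68521834 0.07506053 0.19037172] 0.6143031491743614
tab [0.53223994 0.04349669 0.10374527] 0.09294719010603103
ball [0.61917224 0.05210563 0.13344004] 0.06337946797543736
[ 0.6348635   0.02439264 -0.17865136  1.44755881  0.05867402] [ 0.4  1.6  0.7 -0.8 -0.1  0.6  0.4 -1.2  0.6  0.3  0.1  1.   0.  -0.2
  0.3  0.2]
bl [ 0.66637093 -0.04091983  0.18819358]
br [0.68722398 0.07456053 0.18819358]
tab [0.53021184 0.04329028 0.10219358]
ball [0.61897638 0.05146467 0.13331228]
mark px [306.55243469 211.09203747] [298.62372323 185.39139503]
[0.62207041 0.02670277 0.11451666] [307.2305791  191.60416333] [322.95797356 183.8527981 ]
```

```bash
cat >> h.py <<'E'
try: c=Con(*json.load(open("fit.json"))[:3])
except OSError: pass
def tabpose(th,r=.176,off=0.,sg=1,back=.002):
    t=np.radians(30-20*min(th/1.9,1)); z=c.R@np.array([np.sin(t),0,-np.cos(t)])
    P=c.p(.085-r*np.cos(th),0,.062+r*np.sin(th))
    return P+z*(back-off),rpy(z,sg*c.d(0,1,0))
def crankpose(ps,al,r=.060,off=0.,sg=1,fwd=.005,g=None):
    # al: direction of crank arm (u=cos,y=sin); ps crank angle; closing along pivot line, g overrides
    q=.036-r*np.cos(ps); z=c.d(0,0,-1); g=al if g is None else g
    P=c.p(q*np.cos(al),q*np.sin(al),.046+r*np.sin(ps))
    return P+z*(.002-fwd-off),rpy(z,sg*c.d(-np.sin(g),np.cos(g),0))
E
python3 - <<'E'
from h import *
ik=robot.inverse_kinematics
for sg in(1,-1):
    print(sg,[None if (j:=ik(*tabpose(t,sg=sg))) is None else np.round(j).tolist() for t in(0,.6,1.2,1.9)])
    print("pre",ik(*tabpose(0,off=.1,sg=sg)),ik(*tabpose(1.9,off=.08,sg=sg)))
    al=np.json if 0 else json.load(open("fit.json"))[3]-np.pi
    print("crank",[None if (j:=ik(*crankpose(t,al,sg=sg))) is None else np.round(j).tolist() for t in(0,.8,1.6)])
    print("rot",[None if (j:=ik(*crankpose(1.6,al-d,sg=sg,g=al))) is None else np.round(j).tolist() for d in(0,-.8,-1.6,-2.6,.8)])
E
```

```text
1 [[-39.0, 11.0, 27.0, 129.0, 26.0, 15.0, 43.0], [-48.0, 0.0, 34.0, 119.0, 14.0, 40.0, 57.0], [-44.0, 4.0, 37.0, 100.0, 3.0, 61.0, 71.0], [-29.0, 23.0, 38.0, 69.0, -13.0, 82.0, 85.0]]
pre [-50.66439489  -5.04897478  30.94954448 128.55870602  32.0262091
  33.0624187   36.93635671] [-29.38443776  22.48881865  40.27049631  59.19461046 -13.83887868
  92.89180627  85.2103162 ]
crank [[-40.0, 18.0, 33.0, 115.0, 1.0, 22.0, -29.0], [-41.0, 11.0, 34.0, 116.0, 8.0, 26.0, -33.0], [-39.0, 7.0, 35.0, 119.0, 8.0, 27.0, -28.0]]
rot [[-39.0, 7.0, 35.0, 119.0, 8.0, 27.0, -28.0], [-40.0, 9.0, 38.0, 114.0, 3.0, 29.0, -24.0], [-41.0, 11.0, 37.0, 111.0, 3.0, 31.0, -27.0], [-43.0, 11.0, 33.0, 112.0, 9.0, 31.0, -35.0], [-40.0, 6.0, 33.0, 122.0, 14.0, 26.0, -37.0]]
-1 [[-53.0, 13.0, 43.0, 129.0, 9.0, 13.0, -121.0], [-32.0, 1.0, 18.0, 119.0, 14.0, 40.0, -123.0], [-39.0, 4.0, 31.0, 99.0, 4.0, 61.0, -110.0], [-33.0, 24.0, 44.0, 69.0, -16.0, 83.0, -93.0]]
pre [ -14.68645319   -3.1409556    -3.43570531  127.52030831   26.6815953
   31.49812993 -138.33131204] [-31.97039505  23.32870186  45.2256926   59.30877411 -16.19918307
  93.24546959 -93.28610303]
crank [[-23.0, 16.0, 12.0, 114.0, 19.0, 23.0, 135.0], [-28.0, 10.0, 18.0, 116.0, 16.0, 27.0, 140.0], [-32.0, 7.0, 27.0, 118.0, 10.0, 27.0, 149.0]]
rot [[-32.0, 7.0, 27.0, 118.0, 10.0, 27.0, 149.0], [-29.0, 9.0, 25.0, 114.0, 8.0, 30.0, 151.0], [-27.0, 10.0, 20.0, 111.0, 11.0, 32.0, 147.0], [-28.0, 10.0, 16.0, 111.0, 16.0, 32.0, 138.0], [-33.0, 5.0, 25.0, 122.0, 16.0, 26.0, 141.0]]
```

```bash
sed -i 's/30-20\*min(th\/1.9,1)/15-5*min(th\/1.9,1)/' h.py
python3 - <<'E'
from h import *
import cv2
print(robot.inverse_kinematics(*tabpose(0)).round())
robot.move_to(*tabpose(0,off=.12))
fingers.gripper_to(.55,20)
print(robot.line_to(*tabpose(0),velocity=.12,f_stop=8))
fingers.gripper_to(0,25)
print(robot.current_finger_gap(),robot.current_gripper_force(),robot.current_contact_force(),robot.current_tool_pos(),tabpose(0)[0],robot.current_time_s())
im=vision.grab_frame("side");cv2.imwrite("pics/g1.png",cv2.resize(im[90:310,160:460,::-1],None,fx=2.5,fy=2.5))
E
```

```text
[-35.  16.  29. 116.  -6.  35.  77.]
False
0.24521812111195532 27.057585418224335 [-1.93771294 -0.46984616  3.70051587] [0.52768428 0.04377359 0.09905707] [0.52731227 0.04381387 0.09826172] 5.1167
```

View pics/g1.png

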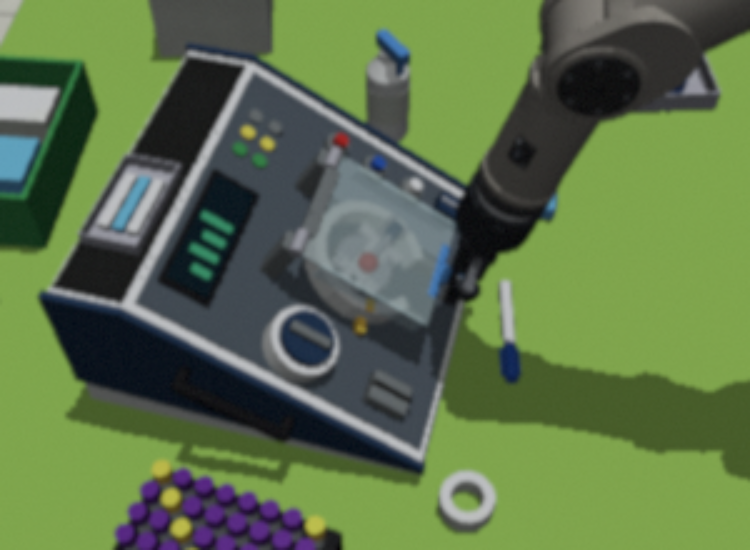

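The gap of 21 mm means the tab is gripped. The picture shows the fingers on it at about (345,203). Next I swing the cover.

```bash
python3 - <<'E'
from h import *
import cv2
for t in np.linspace(.16,1.9,12):
    robot.line_to(*tabpose(t),velocity=.12)
    print(round(t,2),robot.current_contact_force().round(1),round(robot.current_finger_gap(),3))
print(robot.current_tool_pos()-tabpose(1.9)[0],robot.current_time_s())
im=vision.grab_frame("side");cv2.imwrite("pics/g2.png",cv2.resize(im[50:310,160:460,::-1],None,fx=2.2,fy=2.2))
E
```

```text
0.16 [ 1.4 -1.8  0.8] 0.253
0.32 [ 1.2 -1.4 -0.2] 0.253
0.48 [ 1.  -1.2  0.3] 0.248
0.63 [-0.1 -1.6  0.9] 0.252
0.79 [-3.3 -1.4  0.7] 0.252
0.95 [-4.  -2.2  1.7] 0.252
1.11 [-3.1 -2.4  1.8] 0.25
1.27 [-5.  -1.5  2.8] 0.252
1.43 [-5.3 -0.5  4.7] 0.252
1.58 [-1.3  0.9  2.1] 0.257
1.74 [0.1 2.3 0.9] 0.249
1.9 [ 2.4  3.8 -2.9] 0.255
[-3.82620489e-05  1.18075538e-03 -9.33061118e-04] 9.7667
```

View pics/g2.png

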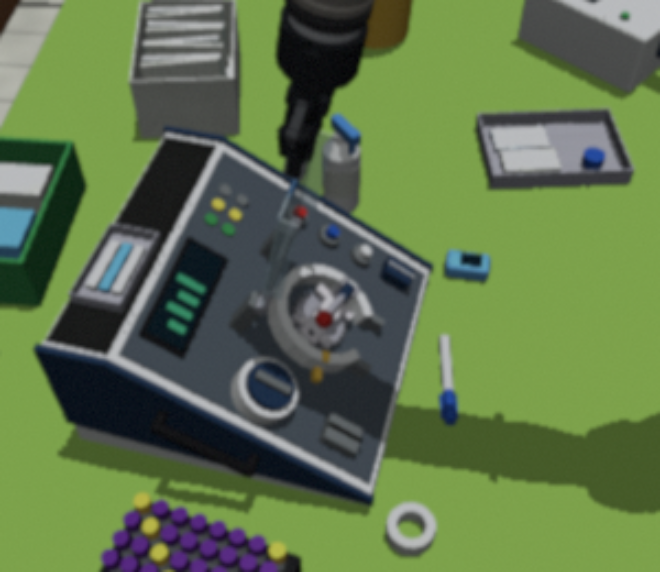

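The cover is fully back: it shows edge-on at about (285,155) and the ball is clearly visible at (307,195). I release, retreat and locate the ball by colour.

```bash
cat >> h.py <<'E'
import cv2
def red(n,near,rad=25):
    im=vision.grab_frame(n).astype(int)
    k=((im[...,0]>90)&(im[...,0]>1.8*im[...,1])&(im[...,0]>1.8*im[...,2])).astype(np.uint8)
    num,_,st,ce=cv2.connectedComponentsWithStats(k)
    r=[(np.hypot(*(ce[i]-near)),st[i,4],ce[i]) for i in range(1,num) if st[i,4]>8]
    r=[x for x in r if x[0]<rad]
    return min(r,key=lambda x:x[0])[1:] if r else None
E
python3 - <<'E'
from h import *
fingers.gripper_to(.5)
robot.line_to(*tabpose(1.9,off=.06),velocity=.15)
P,o=tabpose(1.9,off=.06)
robot.line_to(P-[.2,0,0],o,velocity=.3)
s=red("side",(307.4,194.8));t=red("top",(312.2,183.3));print(s,t)
if s and t:
    B,e=tri(s[1],t[1]);d=c.R.T@(B-c.p(0,0,0));print(B,e,"u,y,n",d@U,d@Y,d@N,"al",np.arctan2(d@Y,d@U)-np.pi)
for n in("side","top"):
    im=vision.grab_frame(n)
    cv2.imwrite(f"pics/{n}3.png",im[:,:,::-1])
    for l in("crank_grip","rotor_arm","cover_tab"):print(n,l,[(d['p'],d['rect']) for d in recognise(l,n)[:2]])
for l,P in{"tab open":c.p(.085-.172*np.cos(1.9),0,.062+.172*np.sin(1.9)),"axis":c.p(0,0,.026)}.items():print(l,proj("side",P),proj("top",P))
a=cv2.imread("pics/side3.png")[100:260,220:380];b=cv2.imread("pics/top3.png")[110:270,230:390]
cv2.imwrite("pics/b3.png",cv2.resize(np.hstack([a,b]),None,fx=2.5,fy=2.5))
print(robot.current_time_s())
E
```

```text
(np.int32(32), array([307.     , 194.09375])) (np.int32(54), array([311.75925926, 182.72222222]))
[0.61992284 0.0530313  0.13738693] 0.0039472173139074584 u,y,n 0.005553060760418255 0.0255278583317494 0.0492022463058499 al -1.784988909908259
side crank_grip [(0.74, [361.1, 224.7, 9.0, 43.5]), (0.46, [307.4, 195.1, 7.9, 11.2])]
side rotor_arm [(0.76, [309.0, 194.7, 23.6, 28.5]), (0.36, [284.6, 191.0, 138.4, 161.7])]
side cover_tab [(0.79, [294.2, 148.4, 32.5, 71.9])]
top crank_grip []
top rotor_arm [(0.78, [323.7, 184.8, 30.2, 31.0])]
top cover_tab [(0.88, [325.8, 153.1, 73.1, 25.8])]
tab open [296.26195071 119.83623359] [325.50385096 146.37516753]
axis [307.2305791  191.60416333] [322.95797356 183.8527981 ]
12.025
```

View pics/b3.png

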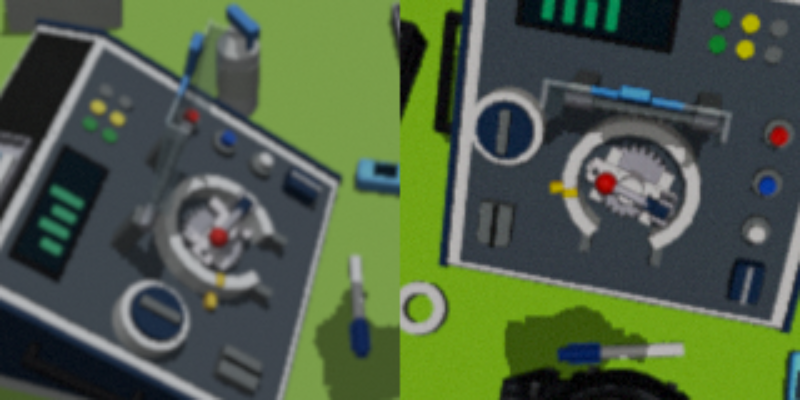

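```bash
python3 - <<'E'
from h import *
ob={"ball":((307.2,194.4),(311.8,182.8)),"blk":((317.2,182.4),(333.2,192.0)),"bl":((292.2,151.1),(353,159.6)),"br":((278.5,185.6),(301.9,150)),"tab":((340.7,201.5),(315.2,221.1)),"mark":((307.8,212.2),(297.8,187))}
B,_=tri(*map(np.array,ob["blk"]));d=c.R.T@(B-c.p(0,0,0));print("blk u y n",d@U,d@Y,d@N)
def f(q):
    k=Con(*q[:3]);a=q[3];e=np.array([np.cos(a),np.sin(a)])
    P={"ball":k.p(*(-.024*e),.046),"blk":k.p(*(q[5]*e),.046),"bl":k.p(.085,-q[4],.062),"br":k.p(.085,q[4],.062),"tab":k.p(-.087,0,.062),"mark":k.p(-.0154,.0575,.028)}
    return np.concatenate([np.r_[proj("side",P[n])-ob[n][0],proj("top",P[n])-ob[n][1]] for n in P])
r=least_squares(f,[.635,.024,-.18,-1.75,.058,.03],loss="soft_l1");print(r.x,f(r.x).round(1))
json.dump(r.x.tolist(),open("fit2.json","w"))
E
```

```text
blk u y n -0.00967506530092491 -0.028234692055910914 0.04526258841323564
[ 0.63361507  0.02551987 -0.17126009 -1.82797565  0.05827629  0.02961994] [-0.2 -0.2  0.7  0.1 -0.7 -0.5 -0.1  0.3  0.5  2.1 -0.1 -0.5  0.5  1.
 -0.1 -0.5  1.2  0.5 -0.1  1.6 -0.6 -0.7  0.4 -0.9]
```

```bash
sed -i 's/fit.json/fit2.json/' h.py; python3 - <<'E'
from h import *
al=-1.84
print("model ball",crankpose(0,al,fwd=.002)[0],robot.inverse_kinematics(*crankpose(0,al)).round())
robot.move_to(*crankpose(0,al,off=.10))
fingers.gripper_to(.5,30)
print(robot.line_to(*crankpose(0,al,fwd=.007),velocity=.1,f_stop=6),robot.current_contact_force().round(1))
fingers.gripper_to(0,30)
print(robot.current_finger_gap(),robot.current_gripper_force(),robot.current_contact_force().round(1),robot.current_time_s(),robot.current_tool_pos()-crankpose(0,al,fwd=.007)[0])
im=vision.grab_frame("side");cv2.imwrite("pics/g4.png",cv2.resize(im[90:290,200:400,::-1],None,fx=2.5,fy=2.5))
E
```

```text
model ball [0.62034149 0.05129466 0.13502874] [-41.  18.  35. 114.  -1.  22. -35.]
False [-0.8  0.8  0.2]
0.2291791904456977 29.25434321165085 [-2.3  2.3  0. ] 15.5083 [-0.00064067  0.00091605 -0.00021769]
```

View pics/g4.png

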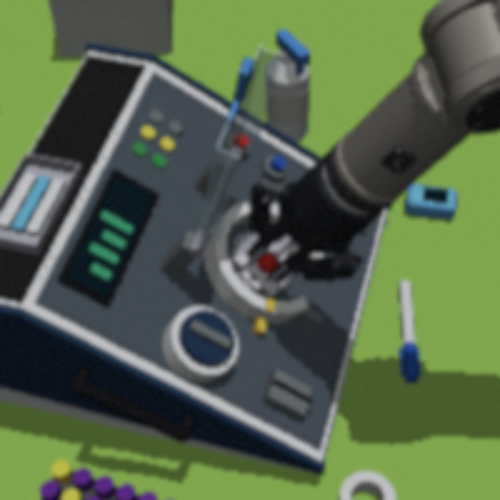

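The ball sits between the fingers at about (307,194), and the gap is 19.5 mm. Now I fold the crank out.

```bash
python3 - <<'E'
from h import *
al=-1.84
for t in np.linspace(.13,1.6,12):
    robot.line_to(*crankpose(t,al,fwd=.007),velocity=.08)
    F=c.R.T@robot.current_contact_force(); print(round(t,2),"u,y,n",(F@U).round(1),(F@Y).round(1),(F@N).round(1),round(robot.current_finger_gap(),3))
print(robot.current_time_s())
im=vision.grab_frame("side");im2=vision.grab_frame("top");cv2.imwrite("pics/g5.png",cv2.resize(np.hstack([im[90:290,220:380,::-1],im2[90:290,230:390,::-1]]),None,fx=2.4,fy=2.4))
for n,q in(("side",(313,185)),("top",(330,185))): print(red(n,q,40),proj(n,crankpose(1.6,al,fwd=.002)[0]))
E
```

```text
0.13 u,y,n -3.1 4.1 -2.6 0.228
0.26 u,y,n -2.9 3.8 -2.4 0.23
0.4 u,y,n -3.5 4.6 -2.8 0.232
0.53 u,y,n -4.5 3.2 -2.4 0.229
0.66 u,y,n -4.4 4.1 -2.2 0.232
0.8 u,y,n -4.1 3.9 -1.7 0.228
0.93 u,y,n -5.0 4.9 -0.7 0.234
1.07 u,y,n -6.3 4.5 1.3 0.228
1.2 u,y,n -5.6 5.0 3.2 0.225
1.33 u,y,n -6.3 3.9 4.2 0.23
1.47 u,y,n -5.1 3.6 4.4 0.23
1.6 u,y,n -4.5 2.1 5.2 0.226
18.5583
(np.int32(30), array([327.33333333, 170.36666667])) [329.58507731 169.34852602]
(np.int32(21), array([328.80952381, 199.71428571])) [334.37828138 203.29339569]
```

View pics/g5.png

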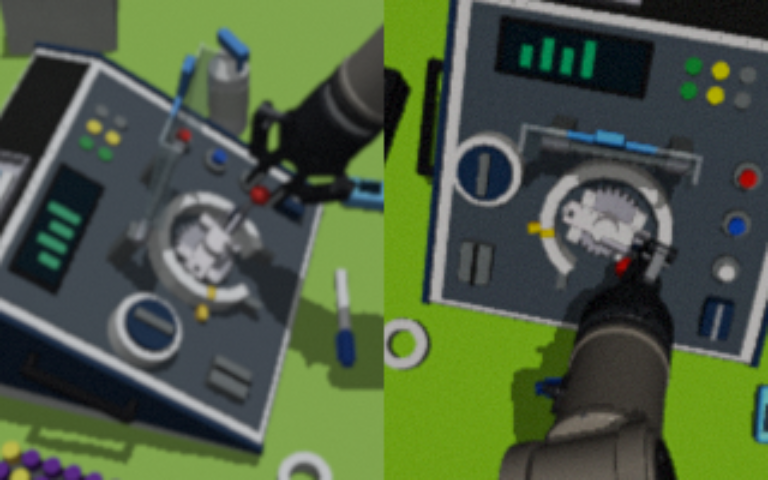

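The crank stands almost square, with the ball at (327,170) in the side view. It crept a few mm in the fingers, so I open them briefly to let the spring seat it and check again.

```bash
python3 - <<'E'
from h import *
al=-1.84
fingers.gripper_to(.5); robot.pause(.4)
z=c.d(0,0,1)
robot.line_to(robot.current_tool_pos()+z*.07,velocity=.15)
o={}
for n in("side","top"):
    P=proj(n,crankpose(1.6,al,fwd=.002)[0]); r=red(n,P,30); o[n]=r; print(n,r,P)
if o["side"] and o["top"]:
    B,e=tri(o["side"][1],o["top"][1]);d=c.R.T@(B-c.p(0,0,0));print(e,"u y n",d@U,d@Y,d@N,np.arctan2(d@Y,d@U))
im=vision.grab_frame("side");im2=vision.grab_frame("top");cv2.imwrite("pics/g6.png",cv2.resize(np.hstack([im[90:290,220:380,::-1],im2[90:290,230:390,::-1]]),None,fx=2.4,fy=2.4))
print(robot.current_time_s())
E
```

```text
side (np.int32(23), array([328.47826087, 167.91304348])) [329.58507731 169.34852602]
top (np.int32(13), array([333.        , 200.38461538])) [334.37828138 203.29339569]
0.482660642629412 u y n -0.0023000382302888894 -0.032205781588134544 0.11240137315081514 -1.6420922148275958
20.325
```

View pics/g6.png

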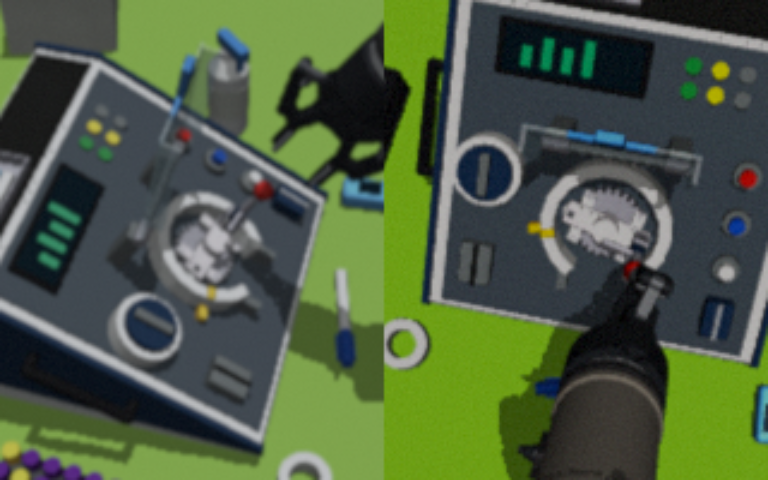

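The crank is upright and seated, with the ball at (328,168) in the side view against a predicted (330,169). I regrip and turn clockwise over the lower side to the mark.

```bash
python3 - <<'E'
from h import *
al=-1.84; end=1.833-2*np.pi
print(robot.line_to(*crankpose(1.6,al,fwd=.004),velocity=.12,f_stop=8))
fingers.gripper_to(0,35);print(robot.current_finger_gap())
for a in np.linspace(al,end,14)[1:]:
    robot.line_to(*crankpose(1.6,a,g=al,fwd=.004),velocity=.08)
    F=c.R.T@robot.current_contact_force(); print(round(a,2),"u,y,n",(F@U).round(1),(F@Y).round(1),(F@N).round(1),round(robot.current_finger_gap(),3))
print(robot.current_time_s())
fingers.gripper_to(.5);robot.pause(.2)
robot.line_to(robot.current_tool_pos()+c.d(0,0,.08),velocity=.15)
P=robot.current_tool_pos();robot.line_to(P+[-.15,-.05,.05],velocity=.25)
o={}
for n in("side","top"):
    p=proj(n,crankpose(1.6,end,fwd=.002)[0]); r=red(n,p,30); o[n]=r; print(n,r,p)
if o["side"] and o["top"]:
    B,e=tri(o["side"][1],o["top"][1]);d=c.R.T@(B-c.p(0,0,0));print(e,"u y n",d@U,d@Y,d@N,np.arctan2(d@Y,d@U),"want",end+2*np.pi)
im=vision.grab_frame("side");im2=vision.grab_frame("top");cv2.imwrite("pics/g7.png",cv2.resize(np.hstack([im[130:250,240:360,::-1],im2[120:240,260:380,::-1]]),None,fx=3.3,fy=3.3,interpolation=2))
print(robot.current_time_s())
E
```

```text
False
0.22776547208806214
-2.04 u,y,n 0.8 -1.5 7.5 0.227
-2.24 u,y,n 0.1 -2.9 8.3 0.23
-2.44 u,y,n -0.4 -2.4 8.5 0.227
-2.64 u,y,n -0.2 -2.0 10.6 0.229
-2.84 u,y,n -0.2 -2.3 10.4 0.225
-3.04 u,y,n -0.9 -1.8 10.8 0.234
-3.25 u,y,n -1.5 -2.1 11.7 0.231
-3.45 u,y,n -1.4 -1.2 12.1 0.228
-3.65 u,y,n -1.7 -1.3 11.0 0.23
-3.85 u,y,n -1.2 -0.9 10.5 0.232
-4.05 u,y,n -1.6 -0.9 11.6 0.227
-4.25 u,y,n -1.0 -0.8 10.6 0.23
-4.45 u,y,n -1.1 0.5 10.9 0.229
24.6667Traceback (most recent call last):
  File "<stdin>", line 11, in <module>
station.PlanningError: the arm cannot follow that straight line within its joint ranges
```

```bash
python3 - <<'E'
from h import *
end=1.833-2*np.pi
print(robot.current_tool_pos(),robot.current_joint_positions().round())
robot.move_to([.42,.05,.33],[180,0,np.degrees(0)] if robot.inverse_kinematics([.42,.05,.33],[180,0,0]) is not None else robot.current_eef_rot())
robot.move_j([-74.353, 17.813, 0.802, 86.603, -0.252, 75.585, -1.558])
o={}
for n in("side","top"):
    p=proj(n,crankpose(1.6,end,fwd=.002)[0]); r=red(n,p,30); o[n]=r; print(n,r,p)
if o["side"] and o["top"]:
    B,e=tri(o["side"][1],o["top"][1]);d=c.R.T@(B-c.p(0,0,0));print(e,"u y n",d@U,d@Y,d@N,np.arctan2(d@Y,d@U),"want",end+2*np.pi)
im=vision.grab_frame("side");im2=vision.grab_frame("top");cv2.imwrite("pics/g7.png",cv2.resize(np.hstack([im[130:250,240:360,::-1],im2[120:240,260:380,::-1]]),None,fx=3.3,fy=3.3,interpolation=2))
print(robot.current_time_s())
E
```

```text
[0.53857121 0.07862649 0.24920913] [-38.  -0.  19. 115.  22.  41. -58.]
side (np.int32(39), array([322.51282051, 190.23076923])) [322.64662319 190.78694711]
top (np.int32(63), array([301.80952381, 196.9047619 ])) [302.270901   196.97715576]
0.14290157208722576 u y n -0.00840352933073469 0.03726076911132383 0.10867630506350716 1.792617933540633 want 1.8330000000000002
28.7917
```

View pics/g7.png

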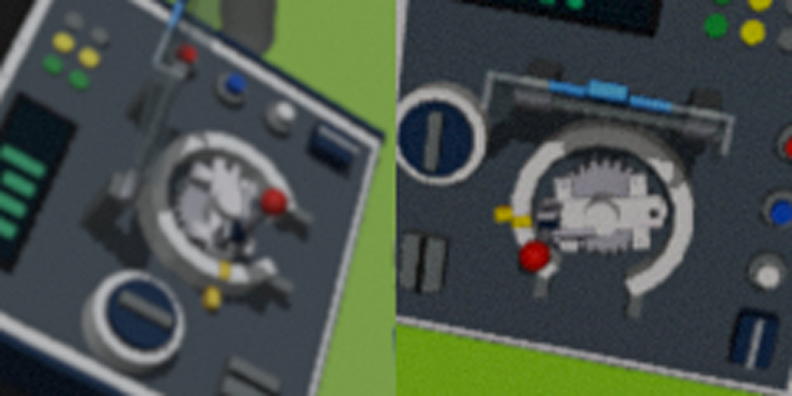

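The cover is back, and the crank is upright with its ball at (323,190) side and (302,197) top. The pivot end of the rotor is next to the yellow mark. I'll check the angle numerically against the mark and the rotor ends.

```bash
python3 - <<'E'
from h import *
a=1.833;e=np.array([np.cos(a),np.sin(a)])
o={"side":(240,130),"top":(260,120)}
for k,P in{"mark":c.p(*(.0595*e),.028),"axis":c.p(0,0,.028),"pivot":c.p(*(.036*e),.046),"far36":c.p(*(-.036*e),.026),"far36 a-.1":c.p(-.036*np.cos(a-.1),-.036*np.sin(a-.1),.026)}.items():
    print(k,[((proj(n,P)-o[n])*3.3*1.0).round() for n in o])
E
```

```text
mark [array([222., 269.]), array([126., 218.])]
axis [array([224., 203.]), array([206., 213.])]
pivot [array([234., 233.]), array([154., 224.])]
far36 [array([225., 167.]), array([255., 209.])]
far36 a-.1 [array([229., 168.]), array([256., 214.])]
```

```bash
python3 -c "
from station import workorder
print(workorder.close_job())"
```

```text
the job is handed in; nothing more can be done
None
```

The job is handed in: the cover is swung fully back, the crank is out square and the rotor is at the load mark, about 0.04 rad off by my last measurement (limit 0.12). It took about 29 s of the 67 s, and I saw nothing else on the table shift.

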